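# Fit a tube block on the shaker's locating pin

### The arm

A 6-joint arm with a two-finger parallel gripper is mounted at the origin on a cart in front of the work surface, level with it; the furniture and walls round the work are solid. World frame = base frame: x ahead of the robot, y to its left, z up, the work surface at z = 0. Lengths are in m, angles in rad, forces in N, time in s.
With the tool pointing down it reaches from about 0.225 to 0.875 m from the base axis. Payload 3.4 kg.
Tool frame: the origin (TCP) lies on the centre line of the jaws, within the pads' length; the fingertips stand 17 mm ahead of it and the grasp point (between the pads) lies 2 mm behind it (manip.finger_overhang is the distance from the TCP to the fingertips, in m); y points along the fingers, x is the direction in which the jaws open and shut, and the axes are right-handed (so a half turn about y gives the same grasp; the last joint's range is limited). The gripper opens to 85 mm and grips with 20 to 120 N. Pads are 22 mm wide; open, the fingers measure 114 mm over their backs; the gripper's body (76 mm by 85 mm) begins 54 mm behind the grasp point. The pads swing forward as they close: fully open they stand 13 mm farther back than shut.
Start: joints at [1.124, 0.276, 1.505, -0, 1.361, -0.121], TCP at [0.184, 0.545, 0.224] pointing down, gripper open.
Joint ranges: [-2.89, 2.89], [-0.75, 2.08], [0.22, 2.7], [-1.18, 4.32], [0.11, 2.71], [-2.7, 2.7]. Speed limits (rad/s): [2.57, 2.57, 3.14, 3.14, 3.14, 3.14].

### API

Orientations are given as a unit quaternion [w, x, y, z].
In Python, from rig import manip gives the robot as it stands.
- The arm moves only by the tool arm_command, never from a script. Its argument "commands" is a list of rows, each a list of 3 entries, a list of its own where there are three numbers: the finger opening in cm, from 0 to 8.54, then the shift along the world's x, y, z in cm, then the turn about the world's z in rad. A call has 1 to 12 rows; each row shifts and turns the commanded pose from where the row before left it; what a row does not reach is not made up. A row lasts 1/10 s, in which the tool goes at most 50 mm and 8.59 degrees, less where a joint would pass 70% of its speed; a pose out of reach is approached as far as the arm can. A call with a gripper value outside its range is refused whole. The fingers move at their own pace and stop on an object; "grip_force" is the grip in N (left out, the last holds). Time passes only in rows, so rows that do not move let the fingers close. It gives the time, the measured TCP pose, the force and the opening at its end, in the units of the state.
- manip.get_state(): the state, without advancing time (a new reading comes with each control period).
- manip.get_image(name): name is "scene" or "side" or "wrist"; returns a dict with "pixels" (400x640x3 uint8, red, green, blue), "range_z" (400x640 float32, m along the optical axis (not along the pixel's ray), 0 where there is no reading), "intrinsics" (3x3 intrinsics, pixels), "R" (3x3) and "t" (3): a world point X has camera coordinates R X + t. Camera axes: x right, y down, z forward; pixel columns grow to the right and rows downward; lengths in m; the calibration is good to about 2 mm. A picture is of the moment at which its call begins.
- manip.sign_off(): hands the job in, once; it reports no verdict.
The state is a dict: "clock": time; "qpos": joint angles; "qd": joint speeds; "effort": joint torques, N m; "position": TCP position; "ee_rot": TCP orientation; "contact_force": force on the tool from outside, world axes, zero at the start; "moment": the same for the moment, N m; "width": finger opening in m.
Only numpy, scipy, OpenCV 4.12 (cv2) and the standard library are available. Lean on these libraries where they do the work, as an engineer would, in place of code of your own. Each camera call takes 0.05 s, during which the arm holds its last target.

### The job

Fold the shaker's half-open blue dust cover right back until it leans back against its stop. Then pick up the aluminium tube block by its black rib, lower it squarely onto the deck's pin about a finger's width (10 to 20 mm) off its place, so that its flat underside rests on the pin, and slide it along until it drops over the hidden pin; press it down against the springs until it is flush on the deck. Finish while still holding the block pressed down, without letting go, and leave the other things on the bench alone.

Things in the scene. Friction and masses are not known exactly. Their poses are not given: they have to be found in the camera images.
- shaker: Block shaker, a fixed white housing 156 x 166 mm on the bench, its dark deck 45 mm high. Origin: centre of its underside. z up; -x is the front with the black display and dial; +y is the side where the blue cover is hinged. The brass locating pin stands in the middle of the deck, straight above the origin.
- seat (a point): Point on the deck top (45 mm above the bench) on the axis of the locating pin; axes as the shaker's. The pin is 10 mm in diameter and 12 mm tall, its top 3 mm tapering to 6.4 mm.
- strips (a point): Midpoint between the tops of two sprung copper contact strips, 4 mm above the deck on the pin's axis (a fixed point). The strips (14 x 48 mm, long way along y) lie 26 mm to the front and back of the pin (x). They stand 4 mm above the deck and sink flush; together they push up with about 6 N at first and 9 N when flush.
- cover (a joint): Angle of the blue dust cover, rad: 0 = flat over the deck, 1.57 = upright, 1.95 = leaning back against its stop. Starts half open (about 0.6 to 0.95). The hinge is stiff: it stays where left; 2 to 4 N across the free edge moves it. It can be folded by pushing with closed fingertips against the bead or the face that looks at the deck, following the arc.
- hinge (a point): Middle of the cover's hinge axis, which runs along the shaker's x, 62 mm above the bench (17 mm above the deck) and 78 mm to the +y side of the pin; axes as the shaker's. The free edge swings from the -y side up and over towards +y.
- cover_edge (a point): Middle of the cover's free edge, 115 mm from the hinge axis. The cover is 150 mm along the hinge, 6 mm thick with a round bead, 10 mm thick, along the free edge.
- block: Loose aluminium tube block, 84 (x) x 70 (y) x 38 mm, six empty wells on top, 0.25 to 0.4 kg. Origin: centre of its flat underside, which is the mouth of a blind bore, 13 mm wide and 16 mm deep, that fits over the pin. Origin above the seat: 12 mm resting on the pin's tip, 4 mm dropped on and lying on the strips, 0 pressed flush. Goes on either way round, its x along the shaker's x.
- rib_top (a point): Middle of the top of the block's black lifting rib, 83 mm above the block's underside; axes as the block's. The rib is 56 mm long (x), 18 mm thick (y) and rises 45 mm above the block's top; grip it across its thickness. The upright door handle of the incubator behind the block reaches to x = 0.52 m (65 to 246 mm high, y = -0.18 m): keep the gripper clear of it.
- tube_rack: Bystander: orange tube rack with capped tubes, 150 x 62 x 86 mm; origin at its underside.
- bottle: Bystander: white square bottle, 62 x 62 x 142 mm; origin at its underside.
- timer: Bystander: grey timer, 58 x 58 x 18 mm; origin at its underside.
- dish: Bystander: grey lidded dish, 68 mm across, 24 mm high; origin at its underside.
- beaker: Bystander: beaker, 75 mm across, 94 mm high; origin at its underside.
- wash_bottle: Bystander: white wash bottle with red spout, 103 x 70 x 209 mm; origin at its underside.

How it is judged:
On the way, in this order (a step that is already met when the one before it is completed fails the run):
1. the cover is folded back against its stop (beyond 1.75 rad) (value of joint cover above 1.75 rad), for 0.2 s.
2. the block rests level on the pin, 5 to 30 mm off its place (contact force between block and shaker above 0.5 N and z of block in the frame of seat between 0.008 and 0.016 m and horizontal distance between block and seat between 0.005 and 0.03 m and angle between block's own z axis and vertical below 0.12 rad), for 0.1 s.
3. the block has dropped over the pin (z of block in the frame of seat below 0.007 m and horizontal distance between block and seat below 0.003 m), for 0.1 s.
At the end, for the whole second after the job is handed in: The block is over the pin (within 3 mm), level (within 0.07 rad), its long side along the shaker's within 0.17 rad, and held pressed against the springs to within 2 mm of the deck, the fingers pushing on it with more than 3 N; the cover is still folded back (beyond 1.7 rad); the block is at rest (z of block in the frame of seat below 0.002 m and horizontal distance between block and seat below 0.003 m and angle between block's own z axis and vertical below 0.07 rad and angle between the x axis of block and the x axis of shaker, either way round below 0.17 rad and contact force between the fingers and block above 3 N and value of joint cover above 1.7 rad and linear speed of block below 0.02 m/s); the arm keeps its last pose, push and grip.
It fails at once if another thing on the bench is shifted by more than 30 mm (distance of any of tube_rack, bottle, timer, dish, beaker, wash_bottle from where it was at the start of the episode above 0.03 m).
It also fails if it takes over 61 s, if anything falls off the work surface, if the arm or the gripper's body presses on something with over 40 N, if the wrist force passes 120 N, or if a joint passes its speed limit or range.

## Working session

There is one attempt and no reset: what is moved stays moved. The work goes in short steps, Python scripts to look and compute and a tool call to move; the robot and the scene stay as the last step left them, time stands still between calls to the robot, and variables do not carry over. Pictures are saved under pics/ and viewed, and the job is handed in when it is done.

Besides the shell and the picture viewer there is one more tool, called after "Call:" by a JSON object that holds its "method" and its "body". arm_command: Moves the arm, as the interface text tells. Its arguments: {"type":"object","properties":{"commands":{"type":"array"},"grip_force":{"type":"number"}},"required":["commands"]}

```bash
ls; mkdir -p pics
python3 - <<'E'
from rig import manip
import cv2,numpy as np
print(manip.get_state())
for n in ["scene","side","wrist"]:
    d=manip.get_image(n); cv2.imwrite(f"pics/{n}0.png",d["pixels"][:,:,::-1]); np.savez(f"{n}0.npz",**d)
    print(n,d["intrinsics"].tolist(),(-d["R"].T@d["t"]).round(3), d["R"].round(2).tolist())
E
```

```text
pics
{'clock': 0.0, 'qpos': array([ 1.12402302e+00,  2.76589386e-01,  1.50610429e+00,  6.14107305e-07,
        1.36067850e+00, -1.21019078e-01]), 'qd': array([ 0.00028915, -0.00064904,  0.00065015, -0.00047167,  0.00220419,
       -0.00106027]), 'effort': array([-6.92501708e-04, -4.16774976e+01, -2.45811921e+01, -1.73593376e-04,
        1.08361157e-02,  1.42743588e-05]), 'position': array([0.18380251, 0.5442831 , 0.2230544 ]), 'ee_rot': array([-0.57415889,  0.57476344,  0.41175147, -0.41285504]), 'contact_force': array([-0.30613668,  0.04896232,  0.21798419]), 'moment': array([-0.02529636, -0.02056016,  0.02945166]), 'width': 0.08564423449100551}
scene [[369.86022560523486, 0.0, 312.7624615030187], [0.0, 369.86022560523486, 198.36354367975662], [0.0, 0.0, 1.0]] [-0.212 -0.977  1.005] [[0.82, -0.57, 0.0], [-0.34, -0.49, -0.8], [0.46, 0.66, -0.59]]
side [[393.1857099185293, 0.0, 323.76300690114], [0.0, 393.1857099185293, 202.33416554614192], [0.0, 0.0, 1.0]] [ 0.136 -1.415  0.882] [[0.97, -0.24, -0.02], [-0.14, -0.47, -0.87], [0.2, 0.85, -0.48]]
wrist [[347.10483501871073, 0.0, 317.04525372582225], [0.0, 347.10483501871073, 197.58508393194643], [0.0, 0.0, 1.0]] [0.107 0.571 0.373] [[0.32, 0.95, -0.0], [0.9, -0.3, 0.32], [0.3, -0.1, -0.95]]
```

View pics/scene0.png

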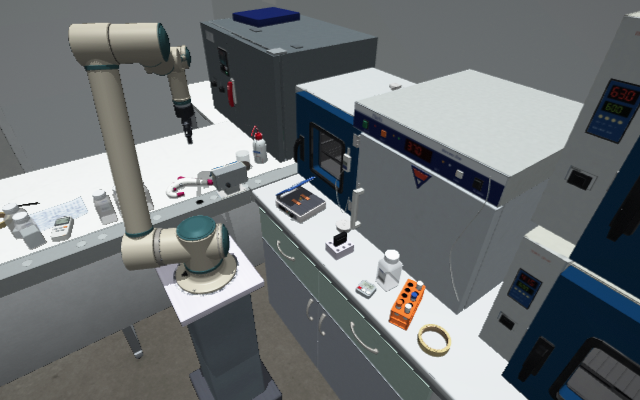

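View pics/side0.png

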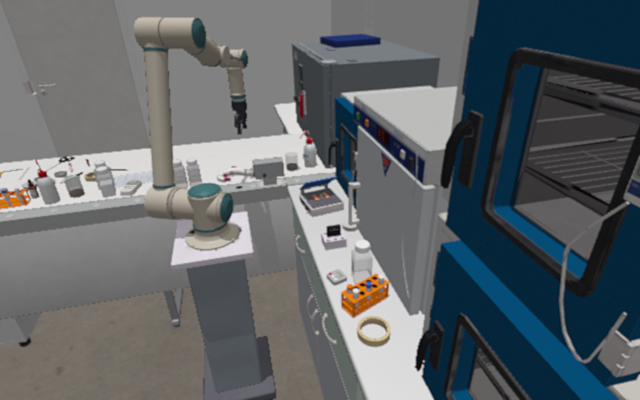

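View pics/wrist0.png

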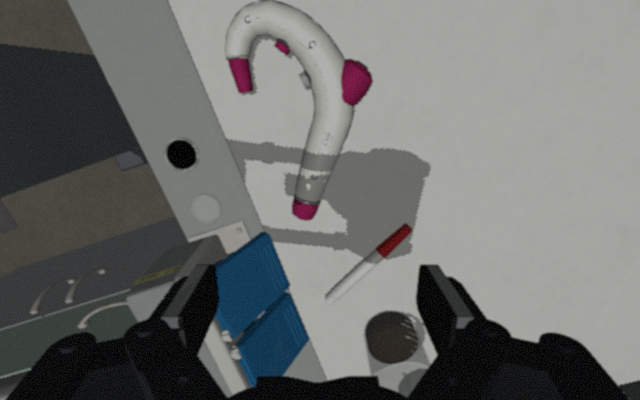

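The scene view shows the shaker at about (300,203), its blue cover at (297,185), the block with its black rib at (342,242), the bottle at (390,270) and the tube rack at (407,303). I'll measure these from the depth.

```bash
cat > h.py <<'E'
import numpy as np,cv2
def cloud(d):
    K=d["intrinsics"];z=d["range_z"];h,w=z.shape
    u,v=np.meshgrid(np.arange(w),np.arange(h))
    P=np.stack([(u-K[0,2])/K[0,0]*z,(v-K[1,2])/K[1,1]*z,z],-1)
    return (P-d["t"])@d["R"]
def proj(d,X):
    c=d["R"]@np.asarray(X,float)+d["t"];p=d["intrinsics"]@c;return p[:2]/p[2]
E
python3 - <<'E'
import numpy as np,cv2
from h import *
for n,(r0,r1,c0,c1) in {"scene":(165,265,260,380),"side":(170,260,285,375)}.items():
    d=np.load(n+"0.npz");im=d["pixels"];C=cloud(d)
    cr=im[r0:r1,c0:c1,::-1];cv2.imwrite(f"pics/{n}0z.png",cv2.resize(cr,None,fx=6,fy=6,interpolation=cv2.INTER_CUBIC))
    hsv=cv2.cvtColor(im,cv2.COLOR_RGB2HSV)
    m=(hsv[...,0]>95)&(hsv[...,0]<125)&(hsv[...,1]>120)&(d["range_z"]>0)
    m&=(C[...,0]>.2)&(C[...,0]<.6)&(C[...,2]<.25)&(C[...,1]>-.1)&(C[...,1]<.5)
    P=C[m];print(n,"blue",len(P),P.min(0).round(3),P.max(0).round(3),P.mean(0).round(3))
    dk=(im.max(-1)<45)&(C[...,0]>.3)&(C[...,0]<.6)&(C[...,2]>.03)&(C[...,2]<.12)&(C[...,1]>-.4)&(C[...,1]<.1)
    P=C[dk];print("dark",len(P),P.min(0).round(3),P.max(0).round(3)) 
    for lo,hi in [(.03,.043),(.078,.09)]:
        q=C[(C[...,2]>lo)&(C[...,2]<hi)&(C[...,0]>.25)&(C[...,0]<.55)&(C[...,1]>-.3)&(C[...,1]<.0)]
        print(lo,len(q),q.min(0).round(3) if len(q) else '',q.max(0).round(3) if len(q) else '')
E
```

```text
scene blue 96 [ 0.323 -0.045  0.075] [0.6   0.431 0.249] [0.494 0.127 0.134]
dark 143 [ 0.398 -0.205  0.03 ] [0.6   0.094 0.114]
0.03 197 [ 0.414 -0.23   0.03 ] [ 0.501 -0.158  0.043]
0.078 73 [ 0.431 -0.205  0.078] [ 0.549 -0.171  0.09 ]
side blue 112 [0.411 0.012 0.077] [0.599 0.177 0.163] [0.476 0.125 0.112]
dark 96 [ 0.436 -0.208  0.043] [ 0.6   -0.015  0.11 ]
0.03 182 [ 0.415 -0.235  0.03 ] [ 0.501 -0.16   0.043]
0.078 67 [ 0.43  -0.208  0.078] [ 0.55  -0.171  0.09 ]
```

View pics/scene0z.png

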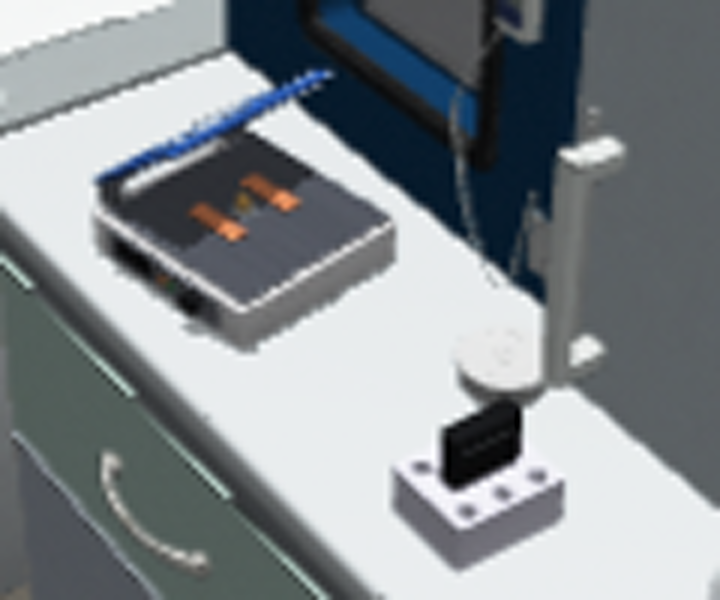

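View pics/side0z.png

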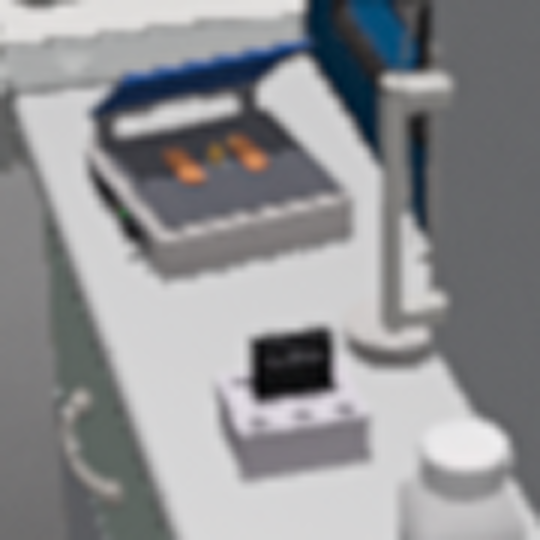

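Run:
```python
import numpy as np,cv2
from h import *
for n in ["scene","side"]:
    d=np.load(n+"0.npz");im=d["pixels"];C=cloud(d)
    box=(C[...,0]>.3)&(C[...,0]<.53)&(C[...,1]>-.05)&(C[...,1]<.26)
    for lo,hi in [(.005,.03),(.038,.055),(.06,.075),(.075,.09),(.09,.11),(.11,.13),(.13,.16),(.16,.2)]:
        q=C[box&(C[...,2]>lo)&(C[...,2]<hi)]
        if len(q):print(n,lo,len(q),q.min(0).round(3),q.max(0).round(3),q.mean(0).round(3))
    q=C[(C[...,2]>.032)&(C[...,2]<.043)&(C[...,0]>.38)&(C[...,0]<.52)&(C[...,1]>-.26)&(C[...,1]<-.12)]
    print("block top",cv2.minAreaRect(q[:,:2].astype(np.float32)))
    q=C[(C[...,2]>.079)&(C[...,2]<.09)&(C[...,0]>.38)&(C[...,0]<.51)&(C[...,1]>-.26)&(C[...,1]<-.12)]
    print("rib",len(q),cv2.minAreaRect(q[:,:2].astype(np.float32)),np.median(q[:,2]))
    q=C[(C[...,2]>.041)&(C[...,2]<.05)&box]
    print("deck",len(q),cv2.minAreaRect(q[:,:2].astype(np.float32)),np.median(q[:,2]))
```

```text
scene 0.005 173 [0.39  0.021 0.006] [0.53  0.184 0.03 ] [0.437 0.066 0.019]
scene 0.038 663 [0.393 0.023 0.038] [0.53  0.202 0.054] [0.465 0.11  0.043]
scene 0.06 17 [0.394 0.172 0.06 ] [0.529 0.202 0.075] [0.441 0.184 0.068]
scene 0.075 6 [0.399 0.154 0.076] [0.464 0.168 0.088] [0.422 0.162 0.084]
scene 0.09 17 [0.4   0.128 0.09 ] [0.512 0.164 0.11 ] [0.439 0.148 0.098]
scene 0.11 27 [0.403 0.096 0.111] [0.522 0.14  0.13 ] [0.463 0.117 0.122]
scene 0.13 48 [0.409 0.091 0.13 ] [0.529 0.117 0.139] [0.462 0.103 0.134]
block top ((0.45765894651412964, -0.19393427670001984), (0.07104488462209702, 0.08690866827964783), 89.9108657836914)
rib 39 ((0.45643898844718933, -0.1946137696504593), (0.018044153228402138, 0.05128255859017372), 84.14012908935547) 0.08174871002926239
deck 506 ((0.47202426195144653, 0.11251185834407806), (0.13754740357398987, 0.16202402114868164), 8.088127136230469) 0.04376490640633667
side 0.005 162 [ 0.369 -0.022  0.005] [0.529 0.18  0.03 ] [0.455 0.045 0.019]
side 0.038 504 [0.398 0.016 0.038] [0.53  0.202 0.054] [0.467 0.105 0.044]
side 0.06 40 [0.397 0.165 0.06 ] [0.528 0.2   0.074] [0.458 0.181 0.066]
side 0.075 30 [0.4   0.145 0.076] [0.528 0.177 0.09 ] [0.462 0.16  0.083]
side 0.09 35 [0.402 0.119 0.09 ] [0.529 0.158 0.11 ] [0.461 0.139 0.1  ]
side 0.11 32 [0.406 0.093 0.111] [0.529 0.132 0.13 ] [0.464 0.112 0.12 ]
side 0.13 49 [0.412 0.083 0.13 ] [0.527 0.113 0.139] [0.468 0.1   0.134]
block top ((0.457829087972641, -0.1967509537935257), (0.07228434830904007, 0.08594252914190292), 88.29088592529297)
rib 35 ((0.45648956298828125, -0.19661645591259003), (0.05408880487084389, 0.018492089584469795), 0.8955180644989014) 0.08223967575368063
deck 428 ((0.47067102789878845, 0.10836400836706161), (0.13217924535274506, 0.17744097113609314), 5.01316499710083) 0.04373912951673141
```

Run:
```python
import numpy as np,cv2
from h import *
for n in ["scene","side"]:
    d=np.load(n+"0.npz");im=d["pixels"];C=cloud(d).astype(np.float32);hsv=cv2.cvtColor(im,cv2.COLOR_RGB2HSV)
    box=(C[...,0]>.3)&(C[...,0]<.62)&(C[...,1]>-.02)&(C[...,1]<.26)
    q=C[(C[...,2]>.042)&(C[...,2]<.048)&box]
    print(n,"deck",len(q),cv2.minAreaRect(q[:,:2]),q.min(0),q.max(0))
    cop=box&(hsv[...,0]<15)&(hsv[...,1]>120)&(im[...,0]>100)&(C[...,2]>.04)
    k,l,s,ce=cv2.connectedComponentsWithStats(cop.astype(np.uint8))
    for i in range(1,k):
        q=C[l==i]
        if len(q)>5:print("copper",len(q),cv2.minAreaRect(q[:,:2]),q.mean(0))
    b=box&(hsv[...,0]>100)&(hsv[...,0]<125)&(hsv[...,1]>120)&(C[...,2]>.055)&(C[...,2]<.16)&(C[...,0]<.56)
    q=C[b];m=q.mean(0);print("blue",len(q),q.min(0),q.max(0));u,s,vt=np.linalg.svd(q-m);print(m,vt,s)
    print("front wall x of obstacles", [np.percentile(C[(abs(C[...,1]-y)<.01)&(C[...,2]>.1)&(C[...,2]<.3)&(C[...,0]>.4)][:,0],2).round(3) if ((abs(C[...,1]-y)<.01)&(C[...,2]>.1)&(C[...,2]<.3)&(C[...,0]>.4)).any() else None for y in (0,.05,.1,.15,.2,.25)])
```

```text
Traceback (most recent call last):
cv2.error: OpenCV(4.12.0) /io/opencv/modules/imgproc/src/convhull.cpp:143: error: (-215:Assertion failed) total >= 0 && (depth == CV_32F || depth == CV_32S) in function 'convexHull'
```

Run:
```python
import numpy as np,cv2
from h import *
np.set_printoptions(precision=3,suppress=True)
R=lambda q:cv2.minAreaRect(np.ascontiguousarray(q[:,:2],dtype=np.float32))
for n in ["scene","side"]:
    d=np.load(n+"0.npz");im=d["pixels"];C=cloud(d).astype(np.float32);hsv=cv2.cvtColor(im,cv2.COLOR_RGB2HSV)
    box=(C[...,0]>.3)&(C[...,0]<.62)&(C[...,1]>-.02)&(C[...,1]<.26)
    q=C[(C[...,2]>.042)&(C[...,2]<.048)&box]
    print(n,"deck",len(q),R(q),q.min(0),q.max(0))
    cop=box&(hsv[...,0]<15)&(hsv[...,1]>120)&(im[...,0]>100)&(C[...,2]>.04)
    k,l,s,ce=cv2.connectedComponentsWithStats(cop.astype(np.uint8))
    for i in range(1,k):
        q=C[l==i]
        if len(q)>5:print("copper",len(q),R(q),q.mean(0))
    b=box&(hsv[...,0]>100)&(hsv[...,0]<125)&(hsv[...,1]>120)&(C[...,2]>.055)&(C[...,2]<.16)&(C[...,0]<.56)
    q=C[b];m=q.mean(0);print("blue",len(q),q.min(0),q.max(0));u,s,vt=np.linalg.svd(q-m);print(m,vt,s)
    for y in (0,.05,.1,.15,.2,.25):
        k=(abs(C[...,1]-y)<.01)&(C[...,2]>.15)&(C[...,2]<.3)&(C[...,0]>.4)
        print(y,np.percentile(C[k][:,0],[0,5]) if k.any() else None)
```

```text
scene deck 517 ((0.506300687789917, 0.10792127996683121), (0.21752946078777313, 0.25577911734580994), 2.700430393218994) [ 0.394 -0.016  0.042] [0.611 0.241 0.048]
copper 22 ((0.5092414021492004, 0.11869675666093826), (0.019825847819447517, 0.046633053570985794), 11.272055625915527) [0.507 0.118 0.047]
copper 20 ((0.4568119943141937, 0.10935956984758377), (0.04489051550626755, 0.015391967259347439), 89.91040802001953) [0.457 0.111 0.046]
blue 73 [0.399 0.093 0.075] [0.552 0.176 0.139]
[0.466 0.116 0.124] [[-0.971  0.121 -0.205]
 [ 0.219  0.79  -0.573]
 [ 0.092 -0.601 -0.794]] [0.421 0.198 0.018]
0 [0.593 0.598]
0.05 [0.641 0.642]
0.1 [0.64  0.641]
0.15 [0.641 0.642]
0.2 [0.597 0.602]
0.25 [0.604 0.604]
side deck 419 ((0.5063483715057373, 0.12134189158678055), (0.24589508771896362, 0.20685866475105286), 89.83169555664062) [ 0.403 -0.002  0.042] [0.61  0.244 0.048]
copper 16 ((0.507820188999176, 0.11686035990715027), (0.012417160905897617, 0.0488283634185791), 11.666797637939453) [0.509 0.115 0.047]
copper 16 ((0.45672109723091125, 0.10806086659431458), (0.03666822612285614, 0.017979104071855545), 77.57176208496094) [0.457 0.11  0.047]
blue 111 [0.411 0.083 0.077] [0.556 0.177 0.136]
[0.475 0.126 0.112] [[-0.987 -0.162 -0.001]
 [ 0.128 -0.78   0.613]
 [-0.1    0.605  0.79 ]] [0.407 0.31  0.012]
0 [0.594 0.597]
0.05 None
0.1 None
0.15 [0.643 0.643]
0.2 [0.6   0.603]
0.25 [0.603 0.606]
```

Shaker pin is at about (0.4825, 0.114) with yaw around 0.14. The cover is at about 0.65 rad and the block at about (0.4575, -0.1955). I'll move above the shaker to get a closer wrist view.

Call:
{"method": "arm_command", "body": {"commands": [[0,[1,-2,1.5],0.04],[0,[2,-4,1.5],0.04],[0,[2,-4,1.5],0.04],[0,[2,-4,1.5],0.04],[0,[2,-4,1.5],0.04],[0,[2,-4,1.5],0.04],[0,[2,-4,1.5],0.04],[0,[2,-4,1],0.04],[0,[2,-4,1],0.04],[0,[2,-4,1],0.05],[0,[2,-4,0],0.05],[0,[1,-3,0],0]], "grip_force": 40}}

```text
clock: 1.35
position: [0.4052, 0.0923, 0.359]
ee_rot: [-0.465, 0.466, 0.532, -0.532]
contact_force: [0.5, 0.4, -0.2]
width: -0.0002
```

Run:
```python
from rig import manip
import cv2,numpy as np
n="wrist";d=manip.get_image(n); cv2.imwrite("pics/wrist1.png",d["pixels"][:,:,::-1]); np.savez("wrist1.npz",**d)
print((-d["R"].T@d["t"]).round(3), d["R"].round(3).tolist())
s=manip.get_state();print(s["clock"],s["position"],s["qpos"],s["qd"],s["width"])
from scipy.spatial.transform import Rotation as R
q=s["ee_rot"];print(R.from_quat([q[1],q[2],q[3],q[0]]).as_matrix().round(3))
```

```text
[0.325 0.082 0.509] [[-0.133, 0.991, -0.001], [0.94, 0.126, 0.317], [0.315, 0.041, -0.948]]
1.4 [0.40631289 0.08855659 0.35858978] [ 0.0521656  -0.02190868  1.53465095 -0.00579017  1.62810351 -1.64809533] [ 0.07817644 -0.00243853  0.01433544  0.06837561  0.00744841  0.14460784] -0.00012544110009661986
[[-0.129  0.001 -0.992]
 [ 0.992 -0.006 -0.129]
 [-0.006 -1.    -0.   ]]
```

View pics/wrist1.png

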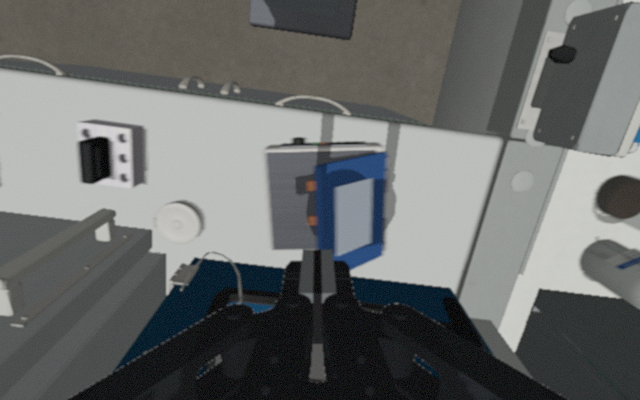

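Run:
```python
import numpy as np,cv2
from h import *
np.set_printoptions(precision=4,suppress=True)
R=lambda q:cv2.minAreaRect(np.ascontiguousarray(q[:,:2],dtype=np.float32))
d=np.load("wrist1.npz");im=d["pixels"];C=cloud(d);hsv=cv2.cvtColor(im,cv2.COLOR_RGB2HSV)
cv2.imwrite("pics/w1z.png",cv2.resize(im[120:290,240:410,::-1],None,fx=3.5,fy=3.5,interpolation=cv2.INTER_CUBIC))
for v,u in [(150,275),(150,300),(170,300),(200,290),(240,290),(245,280),(200,260)]:print(u,v,C[v,u])
top=(C[...,2]>.038)&(C[...,2]<.052);top[:130]=0;top[262:]=0;top[:,:255]=0;top[:,400:]=0
# -y edge: leftmost top px per row ; front edge: topmost per col
L=[C[v,np.nonzero(top[v])[0][0]] for v in range(155,245)];L=np.array(L)
F=[C[np.nonzero(top[:,u])[0][0],u] for u in range(275,375)];F=np.array(F)
for n,q in(("L",L),("F",F)):
    f=cv2.fitLine(q[:,:2].astype(np.float32),cv2.DIST_HUBER,0,.01,.01).ravel();print(n,f,np.arctan2(f[1],f[0]))
print(L[0],L[-1],F[0],F[-1])
cop=(hsv[...,0]<15)&(hsv[...,1]>120)&(im[...,0]>90)
k,l,s,ce=cv2.connectedComponentsWithStats(cop.astype(np.uint8))
for i in range(1,k):
    if s[i,4]>15:print("cop",s[i],C[l==i].mean(0),C[l==i].min(0),C[l==i].max(0))
bl=(hsv[...,0]>100)&(hsv[...,0]<125)&(hsv[...,1]>120);bl[:145]=0;bl[270:]=0;bl[:,:300]=0;bl[:,400:]=0
q=C[bl&(C[...,2]>.055)];print("blue",len(q),q.min(0),q.max(0));m=q.mean(0);print(m,np.linalg.svd(q-m,full_matrices=False)[2])
# bystanders left
q=C[(C[...,1]<-.1)&(C[...,1]>-.26)&(C[...,0]>.38)&(C[...,0]<.52)&(C[...,2]>.078)&(C[...,2]<.09)];print("rib",len(q),R(q) if len(q) else 0)
q=C[(C[...,1]<-.1)&(C[...,1]>-.26)&(C[...,0]>.38)&(C[...,0]<.515)&(C[...,2]>.034)&(C[...,2]<.042)];print("blk",len(q),R(q) if len(q) else 0)
```

```text
275 150 [0.4198 0.0364 0.0404]
300 150 [0.4151 0.0701 0.0417]
300 170 [0.4421 0.0734 0.044 ]
290 200 [0.4865 0.0646 0.0463]
290 240 [0.5491 0.0712 0.0442]
280 245 [0.5587 0.0575 0.0452]
260 200 [ 0.509   0.0168 -0.0002]
L [0.987  0.1607 0.4928 0.0355] 0.16143389
F [ 0.1586 -0.9873  0.4112  0.0747] -1.4115561
[0.4287 0.0246 0.0388] [0.5595 0.047  0.043 ] [0.4183 0.0363 0.0412] [0.3955 0.1689 0.0387]
cop [308 181   5   9  39] [0.4607 0.0899 0.0474] [0.4545 0.0864 0.0435] [0.4678 0.0932 0.0501]
cop [309 216   5   9  40] [0.5075 0.0973 0.0587] [0.3245 0.082  0.0425] [0.5193 0.101  0.5087]
blue 3682 [0.3245 0.082  0.0708] [0.5472 0.1986 0.5087]
[0.4575 0.1408 0.1114] [[ 0.6419  0.4497 -0.6211]
 [-0.7585  0.254  -0.6001]
 [-0.1121  0.8563  0.5041]]
rib 643 ((0.4583592712879181, -0.1910126656293869), (0.01758105866611004, 0.05528480187058449), 89.10865783691406)
blk 1621 ((0.4586852192878723, -0.1913590431213379), (0.08485483378171921, 0.0715961754322052), 0.1494521200656891)
```

View pics/w1z.png

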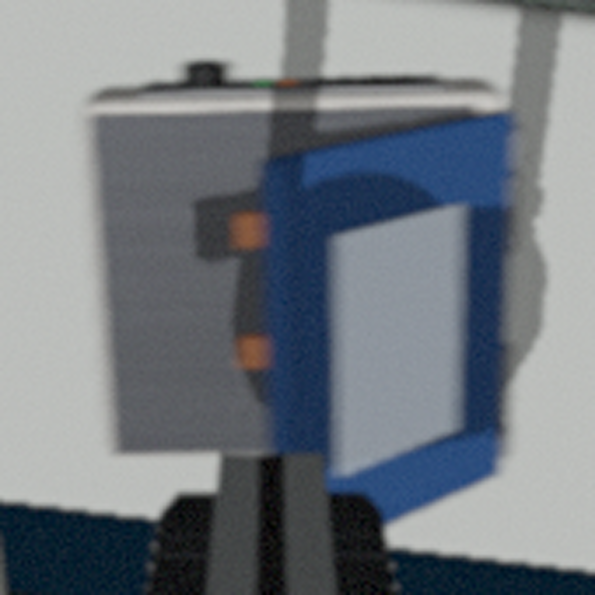

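Call:
{"method": "arm_command", "body": {"commands": [[0,[3.5,-1,0],0.025],[0,[3.5,-1,0],0],[0,[0,0,-4],0],[0,[0,0,-4],0],[0,[0,0,-4],0],[0,[0,0,-4],0],[0,[0,0,-2],0],[0,[0,0,0],0],[0,[0,0,0],0]]}}

```text
clock: 2.3
position: [0.4743, 0.075, 0.1793]
ee_rot: [-0.459, 0.459, 0.538, -0.538]
contact_force: [0.2, 0.2, 1.3]
width: 0.0001
```

Run:
```python
from rig import manip
import cv2,numpy as np
d=manip.get_image("side"); cv2.imwrite("pics/side2.png",cv2.resize(d["pixels"][130:260,270:400,::-1],None,fx=4.5,fy=4.5)); np.savez("side2.npz",**d)
```

```text
(no output)
```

View pics/side2.png

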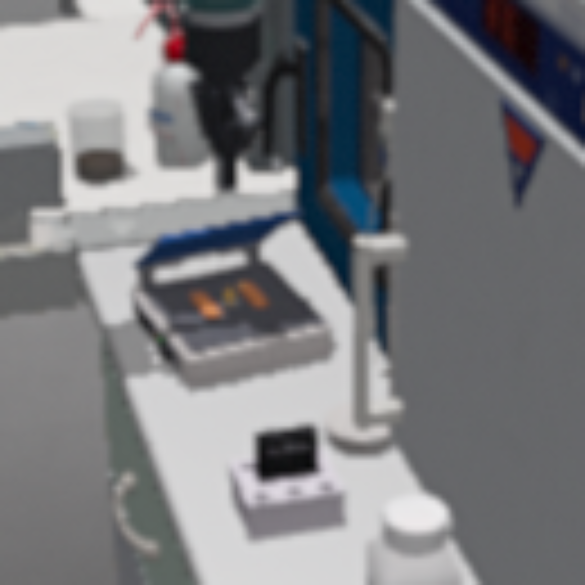

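The gripper is above and just in front of the cover's free edge, about (228,190) in the crop. I'll lower it in front of the bead.

Call:
{"method": "arm_command", "body": {"commands": [[0,[0.2,-1.2,0],0],[0,[0,0,-2.8],0],[0,[0,0,-2.6],0],[0,[0,0,0],0],[0,[0,0,0],0]]}}

```text
clock: 2.85
position: [0.4769, 0.0622, 0.126]
ee_rot: [-0.458, 0.459, 0.538, -0.538]
contact_force: [-0.4, 0.2, 0.4]
width: -0.0001
```

Run:
```python
from rig import manip
import cv2,numpy as np
d=manip.get_image("side"); cv2.imwrite("pics/side3.png",cv2.resize(d["pixels"][150:230,280:380,::-1],None,fx=6,fy=6)); print(manip.get_state()["contact_force"])
```

```text
[ 0.04983197 -0.42329314 -0.09546465]
```

View pics/side3.png

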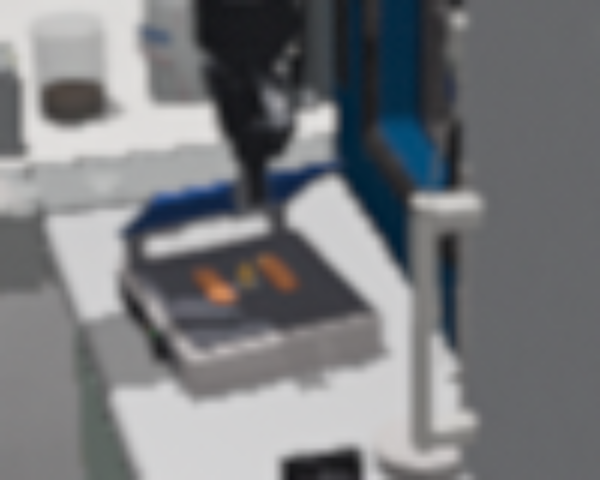

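Call:
{"method": "arm_command", "body": {"commands": [[0,[-0.15,1,0],0],[0,[-0.15,1,0.2],0],[0,[-0.15,1,0.8],0],[0,[-0.15,1,0.8],0],[0,[-0.15,1,0.8],0],[0,[-0.15,1,0.5],0],[0,[-0.15,1,0.5],0],[0,[-0.15,1,0.4],0],[0,[-0.15,1,0.2],0],[0,[0,0,0],0]]}}

```text
clock: 3.9
position: [0.4624, 0.154, 0.1671]
ee_rot: [-0.458, 0.458, 0.539, -0.538]
contact_force: [-0.6, -0.1, 0.4]
width: 0.0
```

Run:
```python
from rig import manip
import cv2,numpy as np
d=manip.get_image("side"); cv2.imwrite("pics/side4.png",cv2.resize(d["pixels"][150:230,280:380,::-1],None,fx=6,fy=6)); print(manip.get_state()["contact_force"])
```

```text
[-0.15769301 -0.45511976 -0.3936854 ]
```

View pics/side4.png

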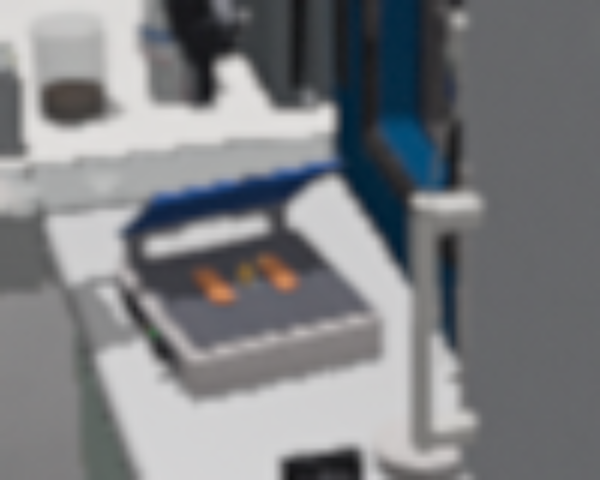

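Run:
```python
from rig import manip
import cv2,numpy as np
from h import *
np.set_printoptions(precision=4,suppress=True)
from scipy.spatial.transform import Rotation as R
s=manip.get_state();print(s["position"],s["contact_force"],s["qpos"])
for n in ("side","scene"):
    d=manip.get_image(n);np.savez(n+"5.npz",**d);im=d["pixels"];C=cloud(d);hsv=cv2.cvtColor(im,cv2.COLOR_RGB2HSV)
    b=(C[...,0]>.35)&(C[...,0]<.56)&(C[...,1]>0)&(C[...,1]<.3)&(hsv[...,0]>100)&(hsv[...,0]<125)&(hsv[...,1]>120)&(C[...,2]>.055)&(C[...,2]<.25)
    q=C[b];print(n,len(q),q.min(0),q.max(0))
    print("tip proj",proj(d,s["position"]-[0,0,.017]),proj(d,s["position"]))
    dk=(im.max(-1)<70)&(C[...,0]>.35)&(C[...,0]<.56)&(C[...,1]>0.05)&(C[...,1]<.3)&(C[...,2]>.1)&(C[...,2]<.5)
    q=C[dk];print("dark",len(q),q.min(0),q.max(0))
    x0,y0={"side":(280,120),"scene":(240,120)}[n]
    cv2.imwrite(f"pics/{n}5.png",cv2.resize(im[y0:y0+100,x0:x0+100,::-1],None,fx=5.5,fy=5.5))
```

```text
[0.4624 0.1533 0.1668] [-0.1577 -0.4551 -0.3937] [ 0.1773  0.1858  1.7777 -0.0001  1.1784 -1.5539]
side 110 [0.4122 0.0903 0.0781] [0.5572 0.1763 0.1355]
tip proj [313.2373 172.3834] [313.1061 168.8972]
dark 412 [0.4154 0.0876 0.101 ] [0.5293 0.1916 0.3734]
scene 76 [0.3974 0.0916 0.0781] [0.5521 0.1692 0.138 ]
tip proj [290.8124 176.4967] [290.6819 173.0999]
dark 601 [0.4039 0.0859 0.1   ] [0.4942 0.2058 0.499 ]
```

View pics/scene5.png

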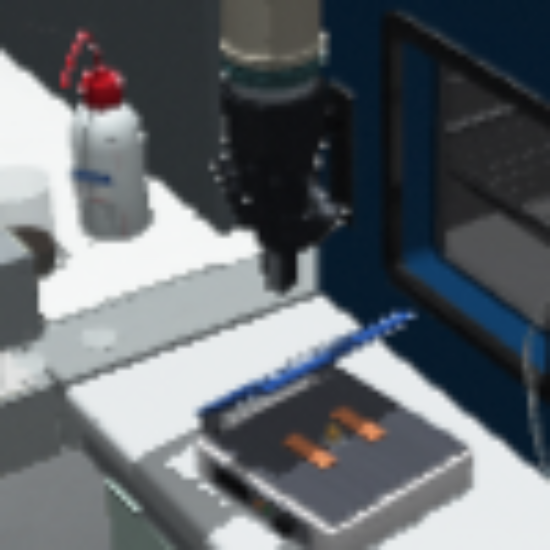

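View pics/side5.png

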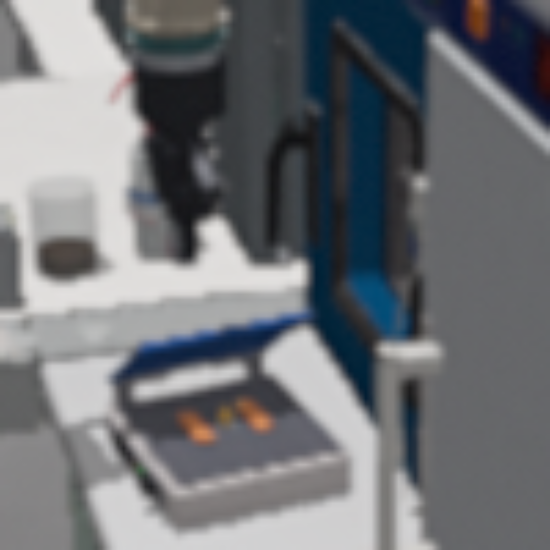

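Run:
```python
from rig import manip
from h import *
print(manip.finger_overhang,[a for a in dir(manip) if a[0]!='_'])
d=np.load("side5.npz");C=cloud(d);im=d["pixels"]
s=manip.get_state()["position"]
for n in("side5","scene5"):
    d=np.load(n+".npz");C=cloud(d)
    k=(np.hypot(C[...,0]-s[0],C[...,1]-s[1])<.05)&(C[...,2]>.12)&(C[...,2]<.3)
    vs,us=np.nonzero(k)
    for v in sorted(set(vs))[-8:]:
        w=us[vs==v];print(n,v,w.min(),w.max(),C[v,w].mean(0).round(4),im[v,w].mean())
```

```text
0.017 ['MotionError', 'finger_overhang', 'get_image', 'get_state', 'sign_off']
side5 165 311 315 [0.4602 0.1423 0.1905] 55.333333333333336
side5 166 311 315 [0.4602 0.1428 0.1855] 63.4
side5 167 311 315 [0.4601 0.1434 0.1805] 110.86666666666666
side5 168 312 315 [0.4624 0.1441 0.1751] 176.08333333333334
side5 179 320 320 [0.4824 0.1091 0.1347] 129.66666666666666
side5 180 315 319 [0.4665 0.1041 0.1343] 123.41666666666667
side5 181 318 321 [0.4803 0.1107 0.1245] 52.333333333333336
side5 182 317 317 [0.4687 0.1102 0.1214] 43.0
scene5 170 288 293 [0.4548 0.1411 0.1912] 117.61111111111111
scene5 171 288 293 [0.4562 0.1438 0.1844] 185.88888888888889
scene5 172 288 292 [0.4542 0.1448 0.1797] 220.13333333333333
scene5 173 290 291 [0.4577 0.1469 0.1724] 224.0
scene5 183 300 300 [0.479  0.1082 0.1354] 143.0
scene5 184 298 300 [0.4723 0.1057 0.1344] 155.55555555555554
scene5 185 296 298 [0.462  0.1051 0.1336] 199.5
scene5 186 294 298 [0.4562 0.1058 0.1305] 206.08333333333334
```

Run:
```python
from rig import manip
from h import *
np.set_printoptions(precision=4,suppress=True)
d=manip.get_image("wrist");np.savez("wrist6.npz",**d);C=cloud(d)
cv2.imwrite("pics/wrist6.png",d["pixels"][:,:,::-1])
p=manip.get_state()["position"];print(p)
for v in range(225,330,7):print(v,[(C[v,u]-p) for u in (308,328)])
```

```text
[0.4624 0.1525 0.1666]
225 [array([ 0.0088, -0.0043, -0.061 ]), array([ 0.0108,  0.0097, -0.0709])]
232 [array([ 0.0143, -0.0035, -0.0622]), array([ 0.0162,  0.0106, -0.0715])]
239 [array([ 0.0196, -0.0027, -0.0627]), array([ 0.0219,  0.0116, -0.0724])]
246 [array([ 0.0243, -0.0019, -0.0618]), array([ 0.0264,  0.0124, -0.0707])]
253 [array([-0.0101, -0.0052,  0.0145]), array([-0.011 ,  0.0035,  0.0137])]
260 [array([-0.0101, -0.005 ,  0.0207]), array([-0.0114,  0.0032,  0.0208])]
267 [array([-0.0103, -0.0049,  0.0269]), array([-0.0113,  0.003 ,  0.0264])]
274 [array([-0.0107, -0.0048,  0.0328]), array([-0.0115,  0.0029,  0.032 ])]
281 [array([-0.0102, -0.0046,  0.037 ]), array([-0.0118,  0.0026,  0.0376])]
288 [array([-0.0099, -0.0045,  0.041 ]), array([-0.0112,  0.0026,  0.0412])]
295 [array([-0.0092, -0.0043,  0.0443]), array([-0.0105,  0.0026,  0.0446])]
302 [array([-0.0113, -0.0044,  0.0514]), array([-0.0117,  0.0023,  0.0505])]
309 [array([-0.0111, -0.0043,  0.0549]), array([-0.0121,  0.0021,  0.0549])]
316 [array([-0.0109, -0.0042,  0.0582]), array([-0.0122,  0.0019,  0.0586])]
323 [array([-0.0108, -0.0041,  0.0614]), array([-0.0119,  0.0019,  0.0614])]
```

View pics/wrist6.png

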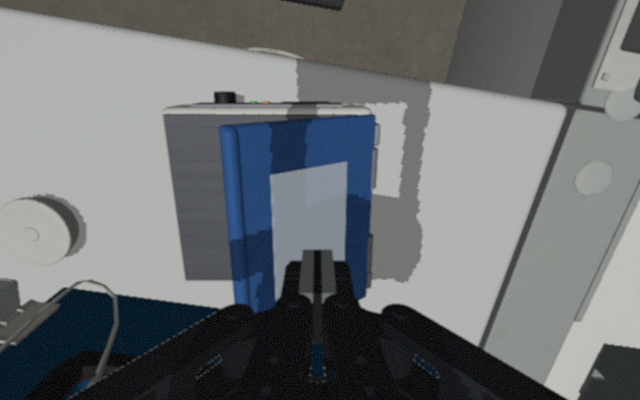

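The finger slid over the bead. In the images the closed tips end roughly at TCP height, not 17 mm below it, so I'll retreat over the top and go about 25 mm lower.

Call:
{"method": "arm_command", "body": {"commands": [[0,[0,0,4],0],[0,[0.4,-3,0],0],[0,[0.4,-3,0],0],[0,[0.4,-3,0],0],[0,[0.3,-0.8,0],0],[0,[0,0,-4],0],[0,[0,0,-4],0],[0,[0,0,-2],0],[0,[0,0,0],0],[0,[0,0,0],0]]}}

```text
clock: 5.1
position: [0.4779, 0.0549, 0.1071]
ee_rot: [-0.459, 0.459, 0.538, -0.538]
contact_force: [0.4, 0.1, 1.0]
width: -0.0001
```

Run:
```python
from rig import manip
from h import *
print(manip.get_state()["position"],manip.get_state()["contact_force"])
for n,(x0,y0) in {"side":(280,120),"scene":(240,120)}.items():
    d=manip.get_image(n);cv2.imwrite(f"pics/{n}7.png",cv2.resize(d["pixels"][y0:y0+100,x0:x0+100,::-1],None,fx=5.5,fy=5.5))
```

```text
[0.47792452 0.05492253 0.10714753] [0.35575734 0.06747749 1.02456661]
```

View pics/side7.png

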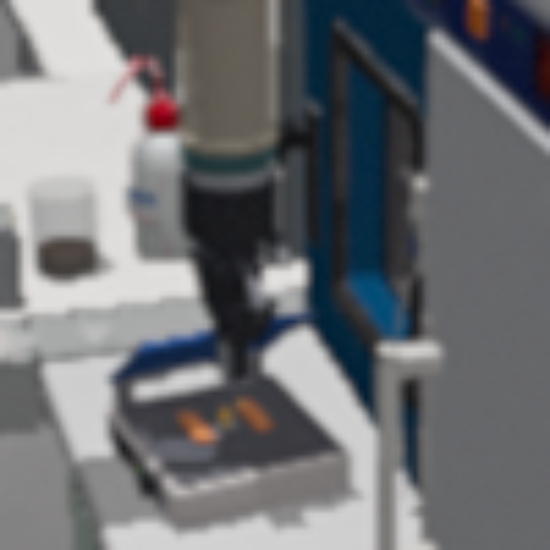

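View pics/scene7.png

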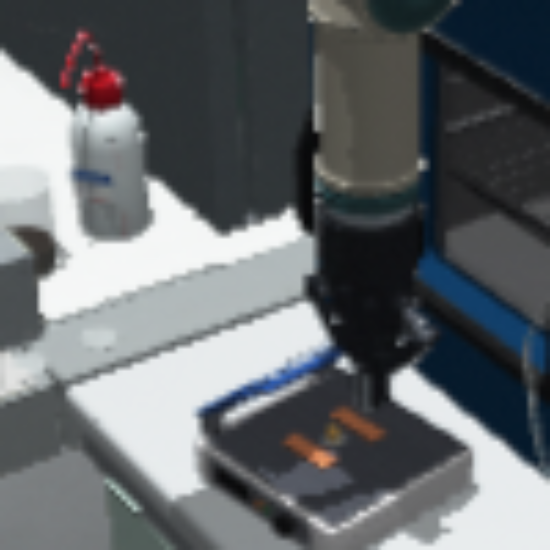

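Call:
{"method": "arm_command", "body": {"commands": [[0,[-0.15,1,0],0],[0,[-0.15,1,0],0],[0,[-0.08,0.5,0.3],0],[0,[-0.08,0.5,0.5],0],[0,[-0.08,0.5,0.5],0],[0,[-0.08,0.5,0.5],0]]}}

```text
clock: 5.8
position: [0.4715, 0.0951, 0.1256]
ee_rot: [-0.458, 0.459, 0.538, -0.538]
contact_force: [0.7, -1.6, -0.7]
width: -0.0001
```

```bash
cat > cov.py <<'E'
from rig import manip
from h import *
import sys
np.set_printoptions(precision=4,suppress=True)
s=manip.get_state();print(s["clock"],s["position"],s["contact_force"])
for n,(x0,y0) in {"side":(280,120),"scene":(240,120)}.items():
    d=manip.get_image(n);im=d["pixels"];cv2.imwrite(f"pics/{n}{sys.argv[1]}.png",cv2.resize(im[y0:y0+100,x0:x0+100,::-1],None,fx=5.5,fy=5.5))
    C=cloud(d);hsv=cv2.cvtColor(im,cv2.COLOR_RGB2HSV)
    b=(C[...,0]>.35)&(C[...,0]<.56)&(C[...,1]>0)&(C[...,1]<.34)&(hsv[...,0]>100)&(hsv[...,0]<125)&(hsv[...,1]>120)&(C[...,2]>.055)&(C[...,2]<.25)
    q=C[b]-[.483,.1155,0];ys=q@[-.154,.988,0];th=np.arctan2(q[:,2]-.062,.078-ys);r=np.hypot(q[:,2]-.062,.078-ys)
    print(n,len(q),"theta med",np.median(th[r>.06]),"z",q[:,2].max(),"ys",ys.min(),ys.max())
E
python3 cov.py 8
```

```text
5.8 [0.4715 0.0951 0.1256] [ 0.7059 -1.5992 -0.653 ]
side 99 theta med 0.6495873616618009 z 0.13473410929837498 ys -0.01847767807426208 0.05878167681940467
scene 52 theta med 0.7051816388722911 z 0.155962694564314 ys -0.03237599773448283 0.0660120059763629
```

View pics/scene8.png

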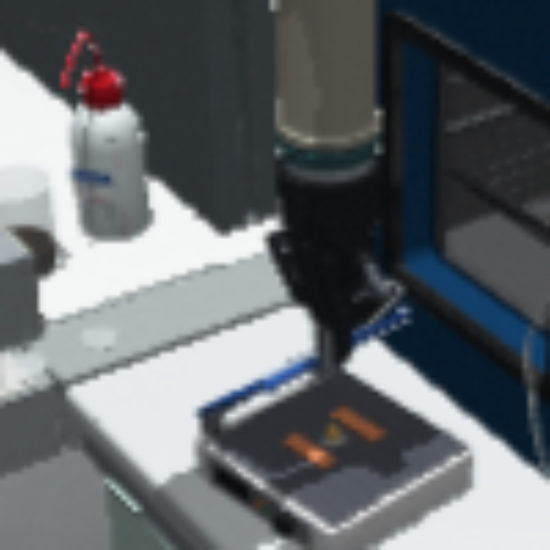

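Call:
{"method": "arm_command", "body": {"commands": [[0,[0.15,-1,0],0],[0,[0,0,-2.5],0],[0,[0,0,0],0],[0,[-0.15,1,0],0],[0,[-0.08,0.5,0],0],[0,[-0.08,0.5,0.2],0],[0,[-0.08,0.5,0.5],0],[0,[0,0,0],0]]}}

```text
clock: 6.7
position: [0.4709, 0.1085, 0.1097]
ee_rot: [-0.456, 0.46, 0.539, -0.538]
contact_force: [-0.8, -7.1, 10.1]
width: 0.0
```

```bash
python3 cov.py 9
```

```text
6.7 [0.4709 0.1085 0.1097] [-0.8026 -7.0512 10.0914]
side 207 theta med 0.8985033425809176 z 0.18035466799764058 ys -0.055117332889231804 0.07207107402941278
scene 98 theta med 0.9134567487938694 z 0.15515368706324142 ys 0.008137505350097083 0.07713452283405005
```

View pics/scene9.png

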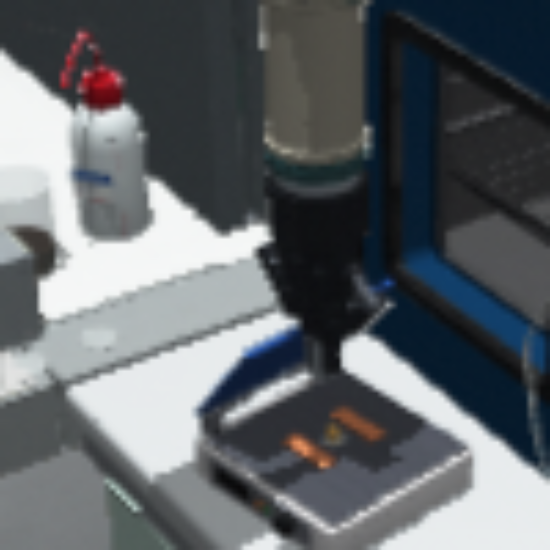

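Call:
{"method": "arm_command", "body": {"commands": [[0,[-0.05,0.4,0.7],0],[0,[-0.08,0.5,0.7],0],[0,[-0.08,0.5,0.5],0],[0,[-0.08,0.5,0.4],0],[0,[-0.08,0.5,0.3],0],[0,[-0.08,0.5,0.3],0],[0,[-0.08,0.5,0.2],0],[0,[-0.08,0.5,0.2],0],[0,[-0.08,0.5,0.2],0],[0,[0,0,0],0]]}}

```text
clock: 7.8
position: [0.462, 0.1547, 0.1421]
ee_rot: [-0.459, 0.458, 0.539, -0.538]
contact_force: [0.3, -0.9, -0.7]
width: 0.0001
```

```bash
python3 cov.py 10
```

```text
7.8 [0.462  0.1547 0.1421] [ 0.2842 -0.9169 -0.662 ]
side 471 theta med 1.3803330150641115 z 0.19914793491969393 ys 0.0038782157113293482 0.08167201573043845
scene 385 theta med 1.3866725290809367 z 0.221248282921303 ys -0.010742968474913581 0.08248142427844185
```

View pics/scene10.png

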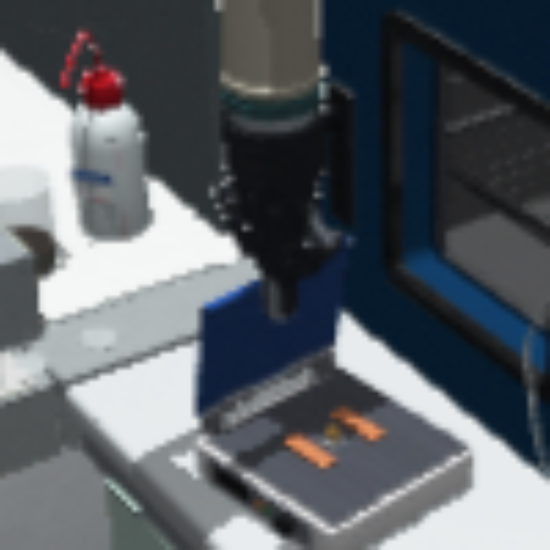

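Call:
{"method": "arm_command", "body": {"commands": [[0,[-0.12,0.8,0],0],[0,[-0.12,0.8,0],0],[0,[-0.12,0.8,0],0],[0,[-0.12,0.8,0],0],[0,[-0.08,0.5,0],0],[0,[-0.08,0.5,0],0],[0,[-0.08,0.5,0],0],[0,[0,0,0],0]]}}

```text
clock: 8.7
position: [0.4546, 0.2016, 0.1418]
ee_rot: [-0.459, 0.458, 0.538, -0.538]
contact_force: [-0.3, -0.4, 0.3]
width: 0.0002
```

```bash
python3 cov.py 11
```

```text
8.7 [0.4546 0.2016 0.1418] [-0.2721 -0.3544  0.2866]
side 598 theta med 1.8167818202728219 z 0.19834376703917675 ys 0.05438759745440782 0.11477193926737932
scene 572 theta med 1.8365042047470286 z 0.2170240076472204 ys 0.04059126118182361 0.11148025585711603
```

View pics/scene11.png

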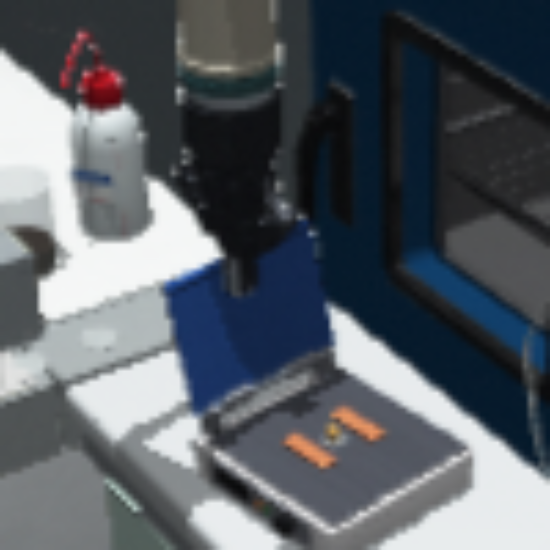

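Call:
{"method": "arm_command", "body": {"commands": [[0,[-0.06,0.4,0],0],[0,[-0.06,0.4,0],0],[0,[0,0.2,0],0],[0,[0,0,0],0],[0,[0,0,0],0]]}}

```text
clock: 9.3
position: [0.4537, 0.2111, 0.142]
ee_rot: [-0.459, 0.459, 0.538, -0.538]
contact_force: [-0.9, 1.1, -0.0]
width: -0.0002
```

```bash
python3 cov.py 12
```

```text
9.3 [0.4537 0.2111 0.142 ] [-0.8971  1.1095 -0.0224]
side 604 theta med 1.9039098049316303 z 0.16864367983228887 ys 0.07330352321902159 0.1222339098008907
scene 606 theta med 1.9310460326415153 z 0.1957274632965592 ys 0.06717080130936151 0.14299130252304035
```

Call:
{"method": "arm_command", "body": {"commands": [[0,[0,0.3,0],0],[0,[0,0.2,0],0],[0,[0,0,0],0]]}}

```text
clock: 9.7
position: [0.4535, 0.2153, 0.1418]
ee_rot: [0.458, -0.459, -0.538, 0.539]
contact_force: [0.9, -3.1, -0.2]
width: 0.0
```

Call:
{"method": "arm_command", "body": {"commands": [[0,[0,-3,0.5],0],[0,[-0.5,-2,4],0],[0,[-1,-1,4],0],[0,[-1,-1,4],0],[0,[-1.5,-2,4],0],[0,[-1.4,-1.5,3],0],[0,[0,0,0],0],[0,[0,0,0],0],[0,[0,0,0],0]]}}

```text
clock: 10.6
position: [0.3994, 0.1113, 0.3357]
ee_rot: [0.459, -0.458, -0.538, 0.538]
contact_force: [0.0, -0.6, -1.4]
width: -0.0005
```

Run:
```python
from rig import manip
from h import *
np.set_printoptions(precision=4,suppress=True)
d=manip.get_image("wrist");np.savez("wrist13.npz",**d);im=d["pixels"];s=manip.get_state();print(s["clock"],s["position"])
cv2.imwrite("pics/wrist13.png",im[:,:,::-1])
C=cloud(d);hsv=cv2.cvtColor(im,cv2.COLOR_RGB2HSV)
top=(C[...,2]>.040)&(C[...,2]<.052)&(C[...,0]>.36)&(C[...,0]<.58)&(C[...,1]>0)&(C[...,1]<.22)
k,l,st,ce=cv2.connectedComponentsWithStats(top.astype(np.uint8));i=1+np.argmax(st[1:,4]);print(st[i]);T=l==i
q=C[T];print(cv2.minAreaRect(np.ascontiguousarray(q[:,:2],dtype=np.float32)))
cop=(hsv[...,0]<15)&(hsv[...,1]>120)&(im[...,0]>90)&(C[...,2]<.07)&(C[...,2]>.03)&(C[...,0]<.58)
k,l,st,ce=cv2.connectedComponentsWithStats(cop.astype(np.uint8))
for i in range(1,k):
    if st[i,4]>30:
        q=C[l==i];print("cop",st[i],q.mean(0),cv2.minAreaRect(np.ascontiguousarray(q[:,:2],dtype=np.float32)))
br=(hsv[...,0]>=15)&(hsv[...,0]<32)&(hsv[...,1]>110)&(C[...,2]>.03)&(C[...,2]<.08)&(C[...,0]<.58)
k,l,st,ce=cv2.connectedComponentsWithStats(br.astype(np.uint8))
for i in range(1,k):
    if st[i,4]>8:print("brass",st[i],C[l==i].mean(0),C[l==i][:,2].max())
for n,z0,z1 in(("rib",.078,.09),("blk",.034,.042)):
    q=C[(C[...,1]<-.1)&(C[...,1]>-.26)&(C[...,0]>.38)&(C[...,0]<.515)&(C[...,2]>z0)&(C[...,2]<z1)];print(n,len(q),cv2.minAreaRect(np.ascontiguousarray(q[:,:2],dtype=np.float32)) if len(q) else 0)
```

```text
10.65 [0.3993 0.1113 0.3354]
[  248   153   126   107 11744]
((0.48244142532348633, 0.11600242555141449), (0.15403233468532562, 0.16283957660198212), 9.030424118041992)
cop [293 188  35  10 341] [0.4568 0.1119 0.0486] ((0.4571610987186432, 0.11146893352270126), (0.013434816151857376, 0.04506147652864456), 9.130605697631836)
cop [294 224  34  10 298] [0.5075 0.1218 0.0486] ((0.5080236792564392, 0.12002414464950562), (0.013551095500588417, 0.04532911628484726), 8.772603034973145)
brass [308 209   5   7  31] [0.4814 0.1154 0.0557] 0.05762694506752154
rib 726 ((0.45858234167099, -0.19118259847164154), (0.018858017399907112, 0.05584380403161049), 88.97611999511719)
blk 1840 ((0.45881879329681396, -0.19195708632469177), (0.07221299409866333, 0.08477295190095901), 89.66029357910156)
```

View pics/wrist13.png

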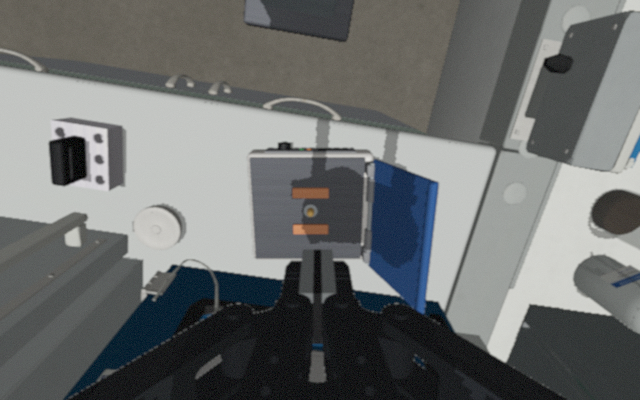

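The wrist view shows the cover folded back at (405,235) and the brass pin at (310,211). The strips are at (310,193) and (310,229), which gives a pin position of about (0.482, 0.115) and a yaw of 0.157. The block is at (85,155). I'll go to it now.

Call:
{"method": "arm_command", "body": {"commands": [[4,[0,-3,0],-0.02],[4,[0,-4.5,0],-0.03],[4,[0,-4.5,0],-0.03],[4,[0,-4.5,0],-0.03],[4,[0,-4.5,0],-0.03],[4,[0,-4.5,0],-0.02],[4,[0,-4,-2],0],[4,[0,-0.8,-3],0],[4,[0,0,-3],0],[4,[0,0,0],0],[4,[0,0,0],0],[4,[0,0,0],0]]}}

```text
clock: 11.85
position: [0.4007, -0.1923, 0.2581]
ee_rot: [-0.499, 0.501, 0.5, -0.5]
contact_force: [-0.5, -0.4, -0.1]
width: 0.0402
```

```bash
cat > blk.py <<'E'
from rig import manip
from h import *
import sys
np.set_printoptions(precision=4,suppress=True)
d=manip.get_image("wrist");np.savez(f"wrist{sys.argv[1]}.npz",**d);im=d["pixels"];s=manip.get_state();print(s["clock"],s["position"],s["width"])
from scipy.spatial.transform import Rotation as R
q=s["ee_rot"];M=R.from_quat([q[1],q[2],q[3],q[0]]).as_matrix();print("jaw",M[:,0],"tool y",M[:,1])
cv2.imwrite(f"pics/wrist{sys.argv[1]}.png",im[:,:,::-1])
C=cloud(d)
for n,z0,z1 in(("rib",.078,.09),("blk",.034,.042)):
    m=(C[...,1]<-.12)&(C[...,1]>-.26)&(C[...,0]>.38)&(C[...,0]<.515)&(C[...,2]>z0)&(C[...,2]<z1)
    k,l,st,ce=cv2.connectedComponentsWithStats(m.astype(np.uint8));i=1+np.argmax(st[1:,4])
    q=C[l==i];print(n,len(q),cv2.minAreaRect(np.ascontiguousarray(q[:,:2],dtype=np.float32)))
E
python3 blk.py 14
```

```text
11.9 [ 0.4008 -0.1924  0.2584] 0.0403078632777434
jaw [-0.0002  1.     -0.0015] tool y [ 0.0025 -0.0015 -1.    ]
rib 884 ((0.4580932557582855, -0.19175082445144653), (0.01774279773235321, 0.0555536188185215), 89.60668182373047)
blk 2814 ((0.4590259790420532, -0.1919499933719635), (0.06998500227928162, 0.08529362827539444), 89.83361053466797)
```

View pics/wrist14.png

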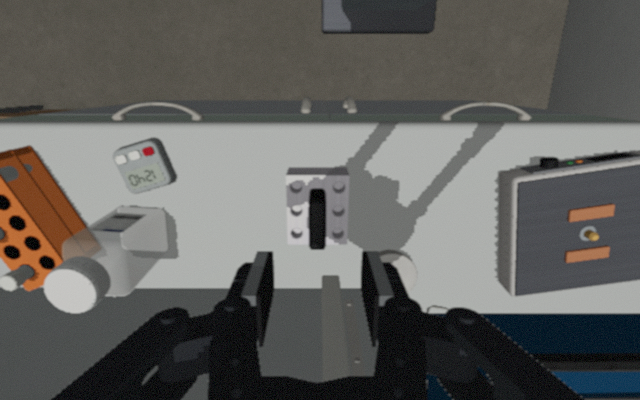

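Call:
{"method": "arm_command", "body": {"commands": [[4,[2.8,0,0],0],[4,[2.8,0,0],0],[4,[0,0,-4],0],[4,[0,0,-4],0],[4,[0,0,-4],0],[4,[0,0,-3],0],[4,[0,0,-2],0],[4,[0,0,-1],0],[4,[0,0,0],0],[4,[0,0,0],0]]}}

```text
clock: 12.9
position: [0.4569, -0.1927, 0.0782]
ee_rot: [-0.499, 0.501, 0.5, -0.5]
contact_force: [0.5, 0.1, 1.1]
width: 0.04
```

Run:
```python
from rig import manip
from h import *
for n,(x0,y0) in {"side":(290,190),"scene":(300,180)}.items():
    d=manip.get_image(n);cv2.imwrite(f"pics/{n}15.png",cv2.resize(d["pixels"][y0:y0+80,x0:x0+80,::-1],None,fx=6.5,fy=6.5))
d=manip.get_image("wrist");cv2.imwrite("pics/wrist15.png",d["pixels"][:,:,::-1])
```

```text
(no output)
```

View pics/side15.png

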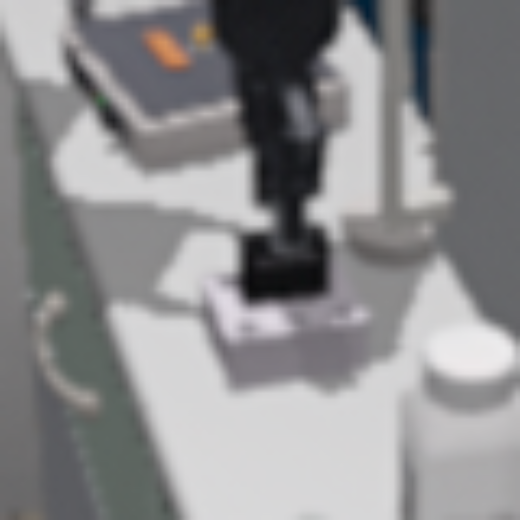

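View pics/wrist15.png

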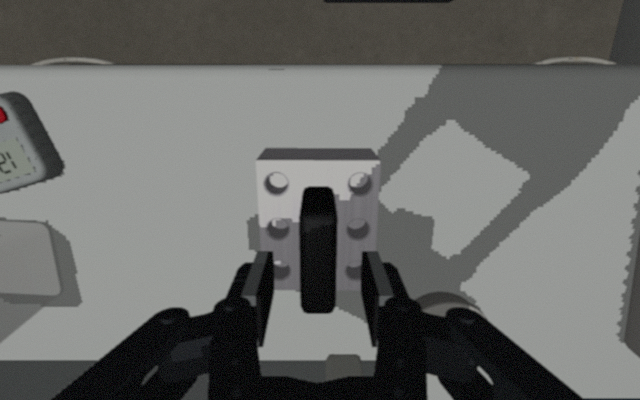

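Call:
{"method": "arm_command", "body": {"commands": [[4,[0,0,-1],0],[4,[0,0,-0.8],0],[4,[0,0,0],0]]}}

```text
clock: 13.35
position: [0.4545, -0.1916, 0.0576]
ee_rot: [0.501, -0.499, -0.5, 0.5]
contact_force: [-0.5, 0.6, 0.1]
width: 0.0402
```

Run:
```python
from rig import manip
from h import *
np.set_printoptions(precision=4,suppress=True)
p=manip.get_state()["position"];print(p)
for n,(x0,y0) in {"side":(290,190),"scene":(300,180)}.items():
    d=manip.get_image(n);cv2.imwrite(f"pics/{n}16.png",cv2.resize(d["pixels"][y0:y0+80,x0:x0+80,::-1],None,fx=6.5,fy=6.5))
d=manip.get_image("wrist");cv2.imwrite("pics/wrist16.png",d["pixels"][:,:,::-1]);C=cloud(d)
for v in range(240,300,5):print(v,C[v,262]-p,C[v,372]-p)
```

```text
[ 0.4545 -0.1916  0.0576]
240 [ 0.0007 -0.03   -0.0204] [ 0.0004  0.0294 -0.0197]
245 [ 0.0055 -0.0308 -0.0241] [ 0.0048  0.0301 -0.0225]
250 [ 0.0076 -0.0306 -0.0222] [ 0.0065  0.0298 -0.0199]
255 [-0.0095 -0.024   0.0161] [-0.0103  0.0233  0.0178]
260 [-0.0099 -0.0232  0.0212] [-0.0097  0.0228  0.0211]
265 [-0.0099 -0.0225  0.0255] [-0.0095  0.0223  0.0248]
270 [-0.0098 -0.022   0.0293] [-0.0102  0.0215  0.03  ]
275 [-0.0103 -0.0213  0.0338] [-0.0092  0.0212  0.0321]
280 [-0.0102 -0.0207  0.0372] [-0.01    0.0204  0.0371]
285 [-0.0104 -0.0202  0.041 ] [-0.0099  0.0199  0.0402]
290 [-0.0094 -0.02    0.0426] [-0.0081  0.02    0.0406]
295 [-0.0078 -0.02    0.0433] [-0.0061  0.02    0.0409]
```

View pics/side16.png

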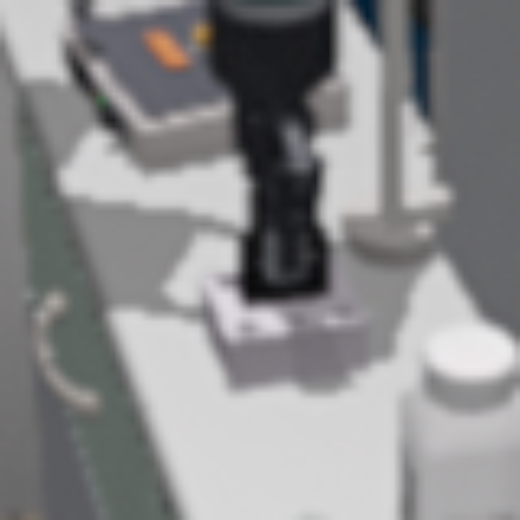

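View pics/scene16.png

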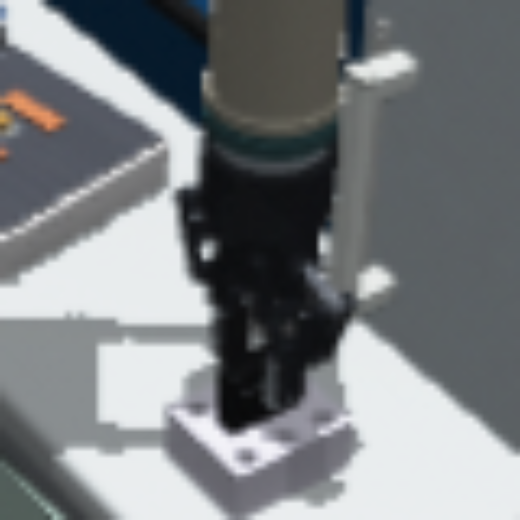

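Call:
{"method": "arm_command", "body": {"commands": [[4,[0.3,0,-0.4],0],[4,[0,0,0],0],[1.5,[0,0,0],0],[1.5,[0,0,0],0],[1.5,[0,0,0],0],[1.5,[0,0,0],0]], "grip_force": 70}}

```text
clock: 14.1
position: [0.4588, -0.1925, 0.0551]
ee_rot: [-0.5, 0.5, 0.5, -0.5]
contact_force: [0.2, -0.8, 1.5]
width: 0.0169
```

Call:
{"method": "arm_command", "body": {"commands": [[1,[0,0,1],0],[1,[0,0,2],0],[1,[0,0,3],0],[1,[0,0,3],0],[1,[0,0,3],0],[1,[-1,0,2],0],[1,[0,0,0],0],[1,[0,0,0],0]]}}

```text
clock: 14.9
position: [0.4482, -0.1918, 0.1946]
ee_rot: [0.5, -0.5, -0.5, 0.5]
contact_force: [0.5, -0.4, -3.1]
width: 0.0163
```

Run:
```python
from rig import manip
from h import *
np.set_printoptions(precision=4,suppress=True)
s=manip.get_state();p=s["position"];print(s["clock"],p,s["width"],s["contact_force"])
d=manip.get_image("wrist");cv2.imwrite("pics/wrist17.png",d["pixels"][:,:,::-1]);np.savez("wrist17.npz",**d)
C=cloud(d)-p
for z in (.02,.025,.03,-.02,-.015,-.01,-.025):
    m=(abs(C[...,2]-z)<.0025)&(abs(C[...,0])<.06)&(abs(C[...,1])<.05);print(z,m.sum())
m=(C[...,2]<-.005)&(C[...,2]>-.03)&(abs(C[...,0])<.06)&(abs(C[...,1])<.05)
q=C[m];print(np.percentile(q[:,2],[5,50,95]),cv2.minAreaRect(np.ascontiguousarray(q[:,:2],dtype=np.float32)))
A=np.c_[q[:,:2],np.ones(len(q))]
w=abs(q[:,2]-np.median(q[:,2]))<.004;print("plane",np.linalg.lstsq(A[w],q[w,2],rcond=None)[0])
```

```text
14.9 [ 0.4482 -0.1918  0.1946] 0.016265916621866106 [ 0.4745 -0.4257 -3.0611]
0.02 525
0.025 3458
0.03 2345
-0.02 4402
-0.015 4852
-0.01 114
-0.025 679
[-0.0257 -0.0175 -0.0163] ((-0.004637505859136581, 0.0004918687045574188), (0.07035093009471893, 0.07470016181468964), 89.81998443603516)
plane [-0.     -0.0018 -0.0175]
```

View pics/wrist17.png

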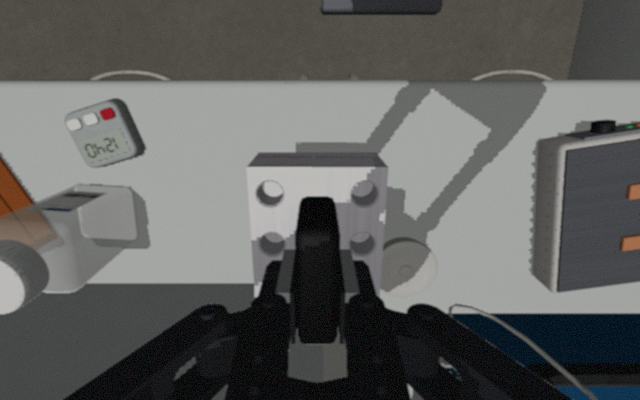

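Block held level, with its underside about 55.5 mm below the TCP and centred on it. I'll carry it to 15 mm off the pin on the -y side.

Call:
{"method": "arm_command", "body": {"commands": [[1,[0.3,2,0],0.01],[1,[0.5,4,0],0.025],[1,[0.5,4.5,0],0.025],[1,[0.5,4.5,0],0.025],[1,[0.5,4.5,0],0.025],[1,[0.5,4.5,0],0.025],[1,[0.5,3.5,0],0.022],[1,[0.3,1.8,0],0],[1,[0,0,-2],0],[1,[0,0,-2],0],[1,[0,0,-2],0],[1,[0,0,0],0]]}}

```text
clock: 16.15
position: [0.4811, 0.1008, 0.1307]
ee_rot: [0.462, -0.457, -0.535, 0.54]
contact_force: [-0.6, 0.7, -3.5]
width: 0.0168
```

Call:
{"method": "arm_command", "body": {"commands": [[1,[0,0,0],0],[1,[0,0,0],0],[1,[0,0,0],0]]}}

```text
clock: 16.45
position: [0.4855, 0.1008, 0.1358]
ee_rot: [-0.459, 0.46, 0.538, -0.537]
contact_force: [-1.1, -0.0, -4.1]
width: 0.0165
```

Run:
```python
from rig import manip
from h import *
np.set_printoptions(precision=4,suppress=True)
from scipy.spatial.transform import Rotation as R
s=manip.get_state();p=s["position"];print(s["clock"],p,s["width"],s["contact_force"],s["moment"])
q=s["ee_rot"];M=R.from_quat([q[1],q[2],q[3],q[0]]).as_matrix();print("yaw",np.arctan2(-M[0,0],M[1,0]),M[:,1])
d=manip.get_image("wrist");cv2.imwrite("pics/wrist18.png",d["pixels"][:,:,::-1]);np.savez("wrist18.npz",**d)
C=cloud(d);T=C-p
m=(T[...,2]<-.012)&(T[...,2]>-.022)&(abs(T[...,0])<.07)&(abs(T[...,1])<.06)
k,l,st,ce=cv2.connectedComponentsWithStats(m.astype(np.uint8));i=1+np.argmax(st[1:,4]);q=T[l==i]
print("blk",cv2.minAreaRect(np.ascontiguousarray(q[:,:2],dtype=np.float32)))
# front edge/deck front
```

```text
16.45 [0.4855 0.1008 0.1358] 0.016458543600809904 [-1.0657 -0.0266 -4.1364] [-0.0202  0.0459 -0.0239]
yaw 0.15600917234680167 [ 0.0019  0.0003 -1.    ]
blk ((-0.004298891872167587, -0.00035119056701660156), (0.07536349445581436, 0.07056087255477905), 9.176739692687988)
```

View pics/wrist18.png

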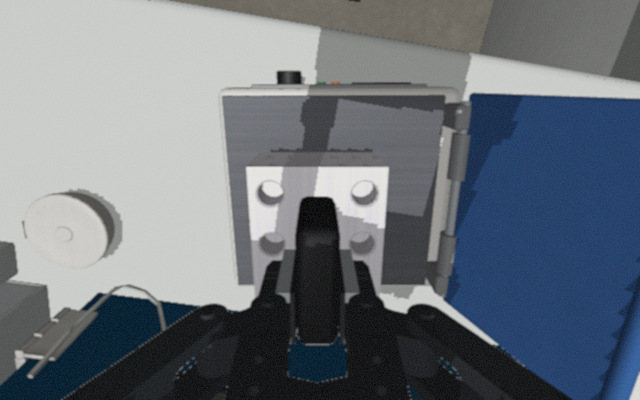

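Call:
{"method": "arm_command", "body": {"commands": [[1,[0,0,-1],0],[1,[0,0,-0.7],0],[1,[0,0,-0.2],0],[1,[0,0,0],0],[1,[0,0,0],0],[1,[0,0,0],0]]}}

```text
clock: 17.1
position: [0.4849, 0.1008, 0.1161]
ee_rot: [-0.459, 0.46, 0.538, -0.537]
contact_force: [0.6, -0.4, -3.7]
width: 0.0166
```

Call:
{"method": "arm_command", "body": {"commands": [[1,[0,0,-0.2],0],[1,[0,0,0],0],[1,[0,0,-0.1],0],[1,[0,0,0],0],[1,[0,0,0],0]]}}

```text
clock: 17.6
position: [0.4846, 0.1008, 0.1129]
ee_rot: [-0.46, 0.459, 0.537, -0.537]
contact_force: [1.0, 0.8, -4.1]
width: 0.0163
```

Call:
{"method": "arm_command", "body": {"commands": [[1,[0,0,-0.1],0],[1,[0,0,0],0],[1,[0,0,0],0]]}}

```text
clock: 17.9
position: [0.4848, 0.1008, 0.1121]
ee_rot: [-0.459, 0.46, 0.538, -0.537]
contact_force: [-0.4, 0.4, -3.4]
width: 0.0161
```

Call:
{"method": "arm_command", "body": {"commands": [[1,[0,0,-0.1],0],[1,[0,0,0],0],[1,[0,0,0],0]]}}

```text
clock: 18.2
position: [0.485, 0.1007, 0.1119]
ee_rot: [-0.459, 0.46, 0.538, -0.537]
contact_force: [-1.7, -0.8, 5.5]
width: 0.0166
```

Contact: the vertical force went from -3.5 to +5.5 N at z = 0.1119, which matches the pin-top height. Quick check that it's level, then slide.

Run:
```python
from rig import manip
from h import *
np.set_printoptions(precision=4,suppress=True)
s=manip.get_state();p=s["position"];print(s["clock"],p,s["contact_force"],s["moment"])
d=manip.get_image("wrist");C=cloud(d);T=C-p
m=(T[...,2]<-.010)&(T[...,2]>-.024)&(abs(T[...,0])<.07)&(abs(T[...,1])<.06)
k,l,st,ce=cv2.connectedComponentsWithStats(m.astype(np.uint8));i=1+np.argmax(st[1:,4]);q=T[l==i]
med=np.median(q[:,2]);w=abs(q[:,2]-med)<.002;q=q[w];print(med,np.linalg.lstsq(np.c_[q[:,:2],np.ones(len(q))],q[:,2],rcond=None)[0])
```

```text
18.2 [0.485  0.1007 0.1119] [-1.6665 -0.8022  5.544 ] [-0.039   0.4181  0.0424]
-0.01746468959016239 [-0.0014 -0.0012 -0.0175]
```

Call:
{"method": "arm_command", "body": {"commands": [[1,[-0.03,0.2,0],0],[1,[-0.03,0.2,0],0],[1,[-0.03,0.2,0],0],[1,[-0.03,0.2,0],0],[1,[-0.03,0.2,0],0],[1,[0,0,0],0],[1,[0,0,0],0]]}}

```text
clock: 18.95
position: [0.4845, 0.1101, 0.1118]
ee_rot: [-0.458, 0.46, 0.538, -0.537]
contact_force: [-0.1, -4.6, 5.9]
width: 0.0165
```

Call:
{"method": "arm_command", "body": {"commands": [[1,[-0.08,0.1,0],0],[1,[-0.05,0.1,0],0],[1,[-0.05,0.1,0],0],[1,[0,0.1,0],0],[1,[0,0,0],0],[1,[0,0,0],0]]}}

```text
clock: 19.55
position: [0.4805, 0.1152, 0.1103]
ee_rot: [0.46, -0.459, -0.537, 0.538]
contact_force: [0.6, -0.1, -3.7]
width: 0.0167
```

The block has begun dropping over the pin: force is back to free and z is lower. I'll lower it.

Call:
{"method": "arm_command", "body": {"commands": [[1,[0,0,-0.2],0],[1,[0,0,-0.2],0],[1,[0,0,0],0],[1,[0,0,0],0]]}}

```text
clock: 19.95
position: [0.4814, 0.1149, 0.1067]
ee_rot: [-0.46, 0.459, 0.538, -0.537]
contact_force: [0.7, 0.2, -3.6]
width: 0.0162
```

Call:
{"method": "arm_command", "body": {"commands": [[1,[0,0,-0.2],0],[1,[0,0,0],0],[1,[0,0,-0.2],0],[1,[0,0,0],0],[1,[0,0,0],0]]}}

```text
clock: 20.45
position: [0.4816, 0.1148, 0.1035]
ee_rot: [-0.459, 0.46, 0.538, -0.537]
contact_force: [-1.0, -0.6, 2.9]
width: 0.0163
```

Call:
{"method": "arm_command", "body": {"commands": [[1,[0,0,-0.2],0],[1,[0,0,-0.1],0],[1,[0,0,0],0],[1,[0,0,0],0]]}}

```text
clock: 20.85
position: [0.4817, 0.1148, 0.1002]
ee_rot: [-0.459, 0.46, 0.538, -0.537]
contact_force: [-0.6, 0.5, 4.8]
width: 0.0162
```

Call:
{"method": "arm_command", "body": {"commands": [[1,[0,0,-0.1],0],[1,[0,0,0],0],[1,[0,0,0],0]]}}

```text
clock: 21.15
position: [0.4817, 0.1147, 0.1001]
ee_rot: [-0.459, 0.46, 0.538, -0.537]
contact_force: [-1.4, -1.3, 10.9]
width: 0.0164
```

Call:
{"method": "arm_command", "body": {"commands": [[1,[0,0,-0.05],0],[1,[0,0,0],0],[1,[0,0,0],0]]}}

```text
clock: 21.45
position: [0.4817, 0.1147, 0.1001]
ee_rot: [-0.459, 0.46, 0.538, -0.537]
contact_force: [-2.7, -0.6, 14.1]
width: 0.0163
```

```bash
python3 cov.py 20
python3 - <<'E'
from rig import manip
from h import *
np.set_printoptions(precision=4,suppress=True)
s=manip.get_state();p=s["position"];print(s["clock"],p,s["contact_force"],s["moment"],s["width"])
d=manip.get_image("wrist");C=cloud(d);T=C-p
cv2.imwrite("pics/wrist20.png",d["pixels"][:,:,::-1])
m=(T[...,2]<-.008)&(T[...,2]>-.026)&(abs(T[...,0])<.07)&(abs(T[...,1])<.06)
k,l,st,ce=cv2.connectedComponentsWithStats(m.astype(np.uint8));i=1+np.argmax(st[1:,4]);q=T[l==i]
print(cv2.minAreaRect(np.ascontiguousarray(q[:,:2],dtype=np.float32)))
med=np.median(q[:,2]);w=abs(q[:,2]-med)<.003;q=q[w];print(med+p[2],np.linalg.lstsq(np.c_[q[:,:2],np.ones(len(q))],q[:,2],rcond=None)[0])
E
```

```text
21.45 [0.4817 0.1147 0.1001] [-2.7498 -0.5534 14.053 ]
side 407 theta med 1.9389972438240513 z 0.19242169471940174 ys -0.04406031049750461 0.12333151836939234
scene 536 theta med 1.9558723885643385 z 0.24602400426830925 ys 0.010998393250757531 0.12432074698604975
21.55 [0.4817 0.1147 0.1   ] [-2.5705 -0.4082 15.0497] [0.0538 0.6552 0.0002] 0.016656685259216777
((-0.004603028297424316, -0.0002539306879043579), (0.07497435063123703, 0.07041812688112259), 8.910161972045898)
0.0825926751961881 [-0.0007 -0.0004 -0.0174]
```

View pics/wrist20.png

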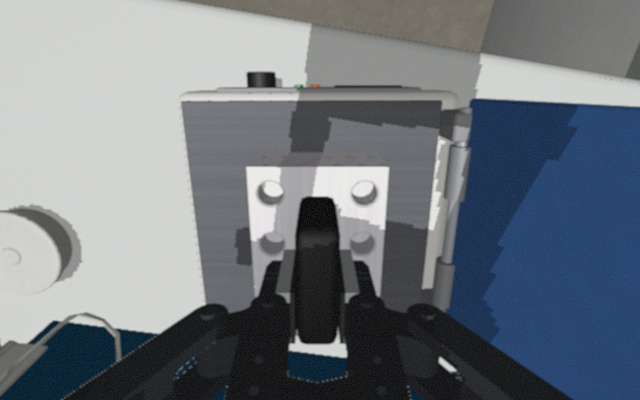

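View pics/side20.png

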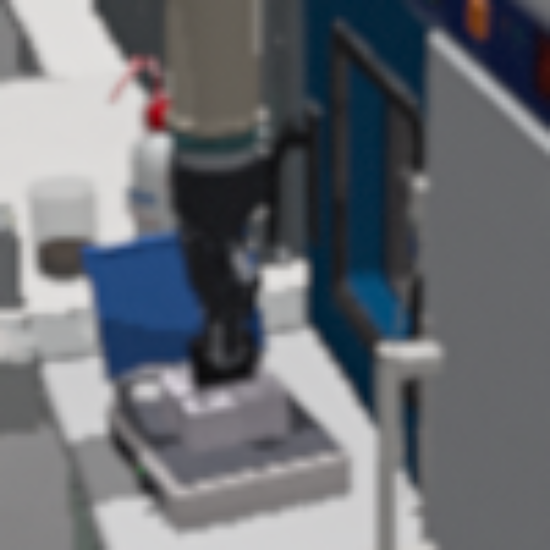

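The block is flush: its top is at 0.0826 m against a nominal 0.083, it is level, and force rises without further travel. The cover reads about 1.94 rad. Handing in.

```bash
python3 -c "
from rig import manip
print(manip.sign_off()); s=manip.get_state(); print(s['clock'],s['position'],s['contact_force'])"
```

```text
the job is handed in; nothing more can be done
None
the job is handed in; nothing more can be done
```

The block is pressed flush over the pin and still held, the cover is folded back to its stop, and I handed the job in at about 21.6 s. No verdict was reported.

**What I did:**
- **Cover:** I folded it back with closed fingertips. The first push slid over the bead without moving the cover, because in the images the closed tips ended close to TCP height rather than 17 mm below it. A second push about 2 cm lower worked.
- **Block:** I gripped the rib and set the block level on the pin about 15 mm off to the -y side, where the vertical force changed by about 9 N. I then slid it until it dropped and pressed it down.

**Last checks before handing in:**
- **Height:** the block top was at 0.0826 m (0.083 is flush), level to within about 0.001 rad. Force rose without further travel.
- **Push:** about 18 N down, after allowing for the block's weight.
- **Centring:** the block centre was about 1.3 mm from the pin position I measured.
- **Yaw:** 8.9° against the shaker's 9.0°.
- **Cover:** about 1.94 rad.

**Disagreements:**
- The wrist and fixed cameras differed by 2 to 4 mm in y. I used the wrist camera's values throughout.
- I did not measure the bystanders again at the end. I saw no contact with them in the pictures.

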